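# Set the dial and take up the foil pen

### The arm

A 6-joint arm with a two-finger parallel gripper is mounted at the origin on a cart in front of the work surface, level with it; the furniture and walls round the work are solid. World frame = base frame: x ahead of the robot, y to its left, z up, the work surface at z = 0. Lengths are in mm, angles in rad, forces in N, time in s.
With the tool pointing down it reaches from about 300 to 775 mm from the base axis. Payload 14.6 kg.
Tool frame: the origin (TCP) lies midway between the tips of the shut fingers; the grasp point (between the pads) lies manip.grasp_offset behind it (manip.grasp_offset is the distance from the TCP to the grasp point, in mm); z points along the fingers, y is the direction in which the jaws open and shut (so a half turn about z gives the same grasp; the last joint's range is limited). The gripper opens to 94 mm and grips with 3 to 60 N. Pads are 16 mm wide; open, the fingers measure 119 mm over their backs; the gripper's body (75 mm by 177 mm) begins 78 mm behind the grasp point.
Start: joints at [1.223, 0.3, 1.521, -0, 1.321, -0.067], TCP at [152.416, 528.449, 205.446] pointing down, gripper open.
Joint ranges: [-3.03, 3.03], [-0.79, 2.21], [0.23, 2.52], [-1.04, 4.18], [0, 3.07], [-2.55, 2.55]. Speed limits (rad/s): [2.22, 2.22, 2.57, 3.14, 3.14, 3.14].

### API

Orientations are given as [roll, pitch, yaw] about the fixed x, y, z axes, in that order (R = Rz(yaw) Ry(pitch) Rx(roll)).
In Python, from cell import monitor, vision, order, manip gives the robot as it stands.
- The arm moves only by the shell command python3 -m jog 'ROWS' [FORCE]. ROWS is JSON, a list of rows, each a list of 7 numbers: the shift along the tool's x, y, z in cm, then the turn, a rotation vector about the tool's x, y, z in rad, then the opening in per cent of the stroke, from 0 (shut) to 100 (fully open). In form: [[tx, ty, tz, rx, ry, rz, jaw], ...]. A call has 1 to 8 rows; each row shifts and turns the commanded pose from where the row before left it, along the tool's axes as they then stand; what a row does not reach is not made up. A row lasts 1/10 s, in which the tool goes at most 50 mm and 8.59 degrees, less where a joint would pass 70% of its speed; a pose out of reach is approached as far as the arm can. A call is refused whole if a number of a shift passes 5 or a number of a turn 0.15, either way. A call with a gripper value outside its range is refused whole. The fingers move at their own pace and stop on an object; FORCE is the grip in N (left out, the last holds). Time passes only in rows, so rows that do not move let the fingers close. It gives the time, the measured TCP pose, the force and the opening at its end, in the units of the state.
- monitor.read_state(): the state, without advancing time (a new reading comes with each control period).
- vision.camera(name): name is "scene" or "top" or "wrist"; returns a dict with "color" (420x560x3 uint8, blue, green, red), "fx", "fy", "cx", "cy" (pixels), "cam_to_world" (4x4, takes a point from camera to world coordinates); the wrist camera has in their place "tool_from_camera" (4x4, takes a point from camera to tool coordinates, whose origin is the TCP and whose axes are the flange's). Camera axes: x right, y down, z forward; pixel columns grow to the right and rows downward; lengths in mm; the calibration is good to about 2 mm. A picture is of the moment at which its call begins: read the wrist's pose just before it. There is no depth.
- order.sign_off(): hands the job in, once; it reports no verdict.
The state is a dict: "clock": time; "joints": joint angles; "qd": joint speeds; "effort": joint torques, N m; "eef_pos": TCP position; "eef_rot": TCP orientation; "wrist_force": force on the tool from outside, world axes, zero at the start; "moment": the same for the moment, N m; "finger_gap": finger opening in mm.
Only numpy, scipy, OpenCV 4.12 (cv2) and the standard library are available. Lean on these libraries where they do the work, as an engineer would, in place of code of your own. Each camera call takes 0.05 s, during which the arm holds its last target.

### The job

Get the foil pen ready for personalising the passport cover: turn the dial on the pen dock until its white pointer clicks in at the three-dot mark. Then draw the black pen straight up out of the dock's socket, lean it over to a writing slant (about 45 degrees, steel tip down) and hold it poised with the tip a few centimetres above the middle of the teal passport cover, not touching it. Finish still holding the pen there, leave the dial at three dots, and do not disturb the cover or the small things standing around.

Things in the scene. Friction and masses are not known exactly. Their poses are not given: they have to be found in the camera images.
- dock: Pen dock fixed on the table: black base 90 mm (its x) by 210 mm (its y), top 26 mm above the table. Origin at the centre of the underside on the table; z up. The pen socket is at its y = +60 mm, the dial at y = -60 mm. Dots printed on an aluminium plate on the dock's +x side of the dial mark four settings: one, two, three and four dots, clockwise seen from above.
- dial_grip (a point): Point on the dial's vertical axis at a good gripping height, 55 mm above the table. The dial is an upright ribbed round black sleeve, 34 mm in diameter, from 27 to 67 mm above the table, with a white pointer line on top and down its side. The base plate under it is 26 mm above the table; a 41 mm wide flange, purely visual, runs round its foot.
- dial (a joint): Dial angle in rad, growing clockwise seen from above. Click stops: 0 = one dot, 0.5 = two dots, 1.0 = three dots, 1.5 = four dots; end stops just beyond (-0.08 and 1.58). It starts at one or two dots. Turning takes up to about 0.1 N m between clicks; let go within about 0.15 rad of a stop it snaps into it and stays.
- socket (a point): Centre of the round mouth of the pen socket, 78 mm above the table. Brass upright tube, outer diameter 28 mm, bore 16 mm; a 32 mm wide collar round its foot; the pen stands loosely in it, its barrel going 48 mm deep.
- foil_pen: Loose black foil pen with thin steel tip, 152 mm long, 13 mm thick, about 42 g. Origin at the tip point; z runs from tip to rear end. Starts upright in the socket (leaning up to 4 degrees), tip 4 mm above the table, rear end 156 mm above it, barrel bare from 78 mm up. The straight barrel runs from 26 to 135 mm from the tip; the foremost 26 mm is not solid in the simulation.
- cover: Teal passport cover lying flat and loose, 134 mm (its x) by 99 mm (its y), 13 mm thick, origin at the centre of its underside. The pen's tip is to end over its middle.
- stamp: Bystander: hand stamp with brass foot and brown turned wooden handle, 29 x 30 mm, 73 mm tall, standing loose. Origin at the centre of its underside.
- film_dispenser: Bystander: small clear film dispenser with a violet tab, 29 x 27 mm, 51 mm tall, loose. Origin at the centre of its underside.
- lens_cap: Bystander: black rubber cap, 31 mm across, 14 mm tall, lying loose. Origin at the centre of its underside.

How it is judged:
By the outcome, as a careful person would: the job done as asked, in the order asked, and still so for the second after the job is handed in, while the arm keeps its last pose, push and grip.
It also fails if it takes over 48 s, if anything falls off the work surface, if the arm or the gripper's body presses on something with over 40 N, if the wrist force passes 120 N, or if a joint passes its speed limit or range.

## Working session

There is one attempt and no reset: what is moved stays moved. The work goes in short steps, Python scripts to look and compute and a shell command to move; the robot and the scene stay as the last step left them, time stands still between calls to the robot, and variables do not carry over. Pictures are saved under pics/ and viewed, and the job is handed in when it is done.

```bash
ls; mkdir -p pics
python3 - <<'E'
from cell import monitor, vision, order, manip
import cv2
print(monitor.read_state()); print(manip.grasp_offset, [a for a in dir(manip) if a[0]!='_'])
for n in ("scene","top","wrist"):
    c=vision.camera(n); cv2.imwrite(f"pics/{n}0.png",c["color"]); print(n,{k:(v if k!='color' else 0) for k,v in c.items()})
E
```

```text
pics
{'clock': 0.0, 'joints': array([ 1.22339271e+00,  3.00472683e-01,  1.52158820e+00, -1.56403535e-06,
        1.32068759e+00, -6.65946894e-02]), 'qd': array([ 0.00088935, -0.00366765, -0.00163085,  0.00122306, -0.00058871,
       -0.00084443]), 'effort': array([ 1.46595667e-04, -5.31804836e+01, -3.52739775e+01,  7.09120464e-02,
        2.43364874e-02, -8.47310753e-05]), 'eef_pos': array([152.33385453, 528.20953044, 204.88244676]), 'eef_rot': array([-3.14043929e+00, -7.54034412e-05,  2.86078407e+00]), 'wrist_force': array([-0.1099141 , -0.16139129, -0.60383455]), 'moment': array([-0.03206461, -0.01939639, -0.0135882 ]), 'finger_gap': 93.70820854748632}
18.8 ['Unreachable', 'grasp_offset']
scene {'color': 0, 'fx': 406.2132228853037, 'fy': 406.2132228853037, 'cx': 280.13412080323536, 'cy': 210.2273685482474, 'cam_to_world': array([[ 6.14226026e-01, -5.69881129e-01,  5.45858853e-01,
         3.75556225e+01],
       [-7.88955639e-01, -4.28927238e-01,  4.39966389e-01,
        -3.94522170e+02],
       [-1.65948121e-02, -7.00897227e-01, -7.13069204e-01,
         6.64264383e+02],
       [ 
[... 334 characters left out ...]
02, -3.01670278e-03,
        -2.69699967e+01],
       [ 5.09459929e-03, -1.48253715e-01, -9.88936237e-01,
         1.52133076e+03],
       [ 0.00000000e+00,  0.00000000e+00,  0.00000000e+00,
         1.00000000e+00]])}
wrist {'color': 0, 'fx': 316.8681673299317, 'fy': 316.8681673299317, 'cx': 282.04057373434716, 'cy': 212.0599302227813, 'tool_from_camera': array([[-8.98844806e-04, -9.73386666e-01, -2.29167168e-01,
         6.60500867e+01],
       [ 9.99999505e-01, -9.72741807e-04,  2.09495728e-04,
         7.04525342e-02],
       [-4.26840833e-04, -2.29166867e-01,  9.73387058e-01,
        -1.78514175e+02],
       [ 0.00000000e+00,  0.00000000e+00,  0.00000000e+00,
         1.00000000e+00]])}
```

View pics/scene0.png

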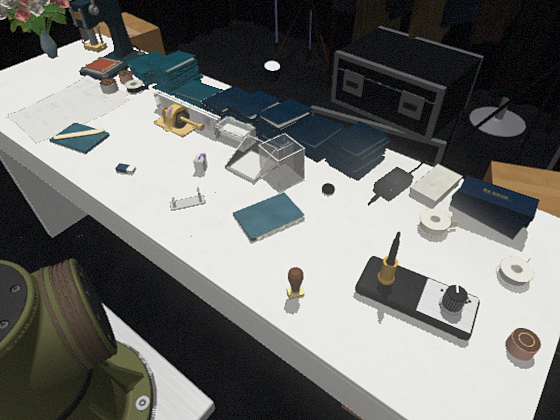

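View pics/top0.png

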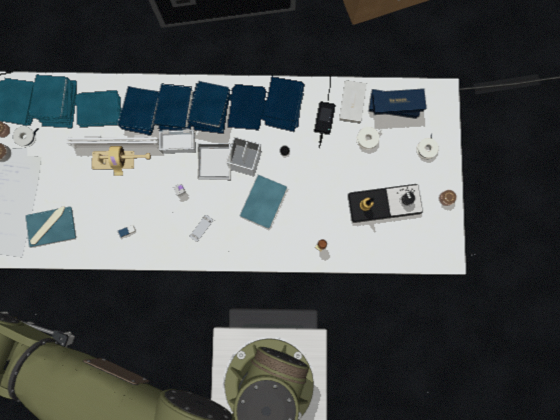

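View pics/wrist0.png

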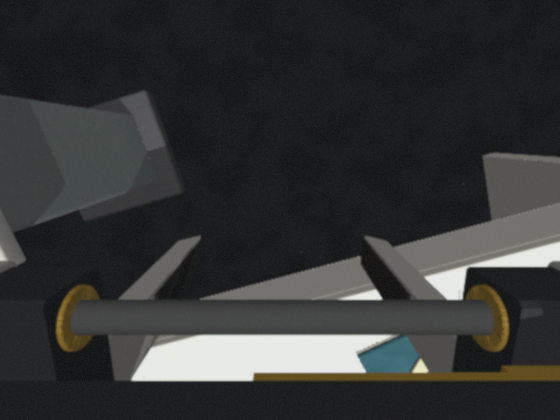

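The scene view shows the dock lower right (pen about (392,265), dial (455,297)). The stamp is at (295,282), the cover at (268,216), the lens cap at (328,188) and the dispenser at (200,162). I'll zoom in on these.

Run:
```python
import cv2
a=cv2.imread("pics/top0.png")[170:230,335:435]; cv2.imwrite("pics/top_z.png",cv2.resize(a,None,fx=8,fy=8,interpolation=cv2.INTER_CUBIC))
a=cv2.imread("pics/scene0.png")[225:345,345:485]; cv2.imwrite("pics/scene_z.png",cv2.resize(a,None,fx=5,fy=5,interpolation=cv2.INTER_CUBIC)[:600,:800])
a=cv2.imread("pics/top0.png")[140:260,170:330]; cv2.imwrite("pics/top_c.png",cv2.resize(a,None,fx=5,fy=5,interpolation=cv2.INTER_CUBIC))
```

```text
(no output)
```

View pics/top_z.png

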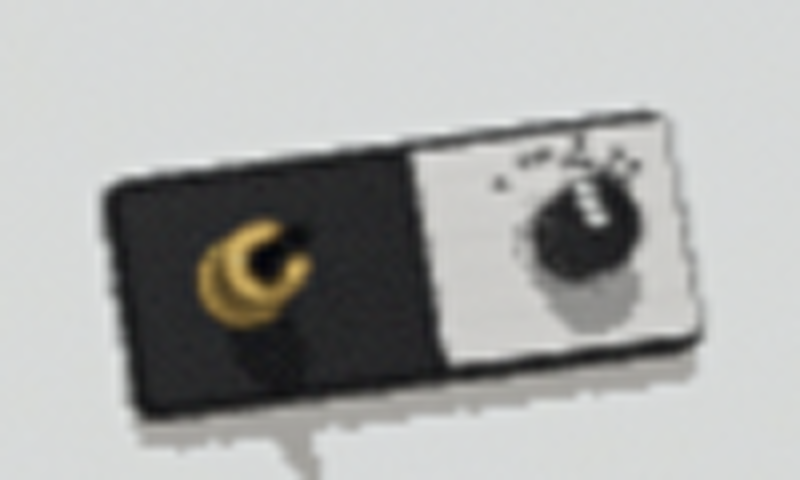

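View pics/scene_z.png

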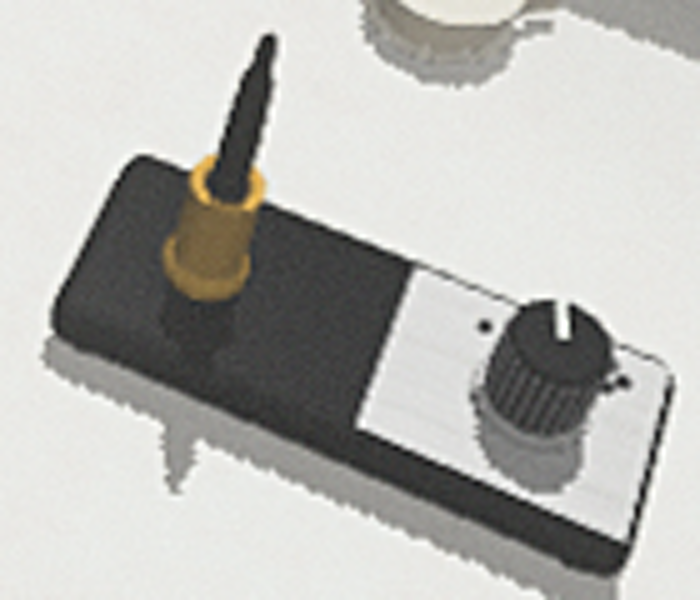

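View pics/top_c.png

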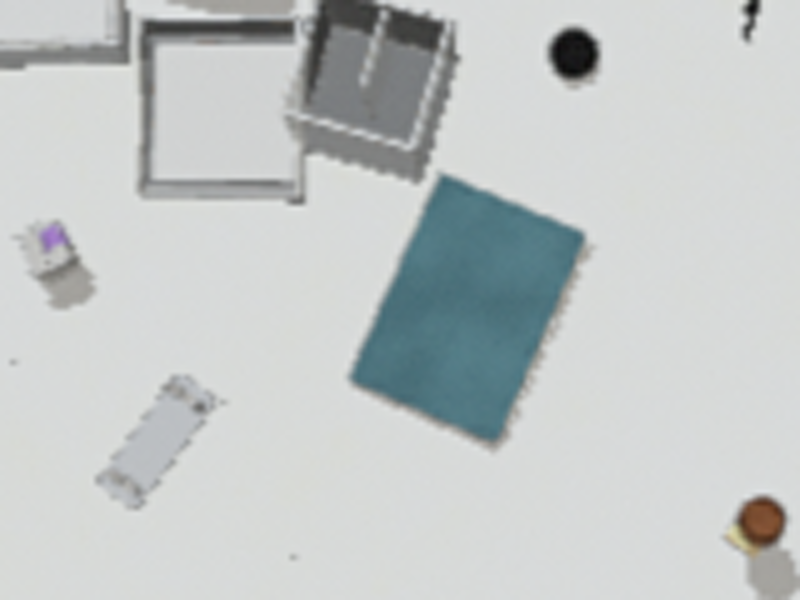

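```bash
cat > h.py <<'E'
import numpy as np
from cell import monitor, vision, order, manip
from scipy.spatial.transform import Rotation as R
def ray(c,u,v):
    M=c["cam_to_world"]; d=M[:3,:3]@np.array([(u-c["cx"])/c["fx"],(v-c["cy"])/c["fy"],1]); return M[:3,3],d
def at(c,u,v,z):
    o,d=ray(c,u,v); return o+d*(z-o[2])/d[2]
def un(p,k,ox,oy): return ((p[0]+.5)/k-.5+ox,(p[1]+.5)/k-.5+oy)
def proj(c,p,M=None):
    M=c["cam_to_world"] if M is None else M
    q=M[:3,:3].T@(np.asarray(p)-M[:3,3]); return c["fx"]*q[0]/q[2]+c["cx"],c["fy"]*q[1]/q[2]+c["cy"]
def pose(s=None):
    s=s or monitor.read_state(); return np.array(s["eef_pos"]),R.from_euler("xyz",s["eef_rot"])
E
python3 - <<'E'
from h import *
np.set_printoptions(precision=1,suppress=True)
t=vision.camera("top"); s=vision.camera("scene")
T=lambda p,z:at(t,*un(p,8,335,170),z); S=lambda p,z:at(s,*un(p,5,345,225),z); C=lambda p,z:at(t,*un(p,5,170,140),z)
c=[T(p,26) for p in((108,187),(660,115),(700,340),(140,412))]; print("corners",*c, np.mean(c,0))
for a,b in((0,1),(1,2),(2,3),(3,0)): d=c[b]-c[a];print(np.linalg.norm(d),np.degrees(np.arctan2(d[1],d[0])))
print("scene corners",*[S(p,26) for p in((140,155),(670,370),(628,545),(55,330))])
print("dial",T((585,226),67),S((557,342),67))
print("socket",T((270,265),78),S((229,185),78))
print("pen end",T((295,238),156),S((268,38),156))
c=[C(p,13) for p in((441,175),(585,235),(497,443),(350,380))];print("cover",*c,np.mean(c,0))
for a,b in((0,1),(1,2)): d=c[b]-c[a];print(np.linalg.norm(d),np.degrees(np.arctan2(d[1],d[0])))
print("stamp",C((762,520),73),"cap",C((574,54),14))
E
```

```text
corners [ 536.9 -219.6   26. ] [ 566.2 -419.7   26. ] [ 484.3 -432.1   26. ] [ 455.4 -230.6   26. ] [ 510.7 -325.5   26. ]
202.23487313235273 -81.6652173668215
82.86580153436243 -171.40149946271936
203.47332492298764 98.1537892186328
82.2266226401273 7.738288950715316
scene corners [ 536.9 -224.    26. ] [ 565.  -422.9   26. ] [ 488.8 -435.2   26. ] [ 446.1 -238.8   26. ]
dial [ 518.7 -381.6   67. ] [ 519.  -386.9   67. ]
socket [ 501.6 -269.1   78. ] [ 503.3 -269.8   78. ]
pen end [ 499.2 -264.3  156. ] [ 504.  -268.5  156. ]
cover [589.6  42.7  13. ] [555.2 -42.   13. ] [432.8   7.1  13. ] [468.2  92.7  13. ] [511.5  25.1  13. ]
91.40502529429517 -112.11123569790209
131.90072063674958 158.1117470671328
stamp [ 386.6 -141.    73. ] cap [663.1 -34.2  14. ]
```

Run:
```python
from h import *
t=vision.camera("top"); s=vision.camera("scene")
T=lambda p,z:at(t,*un(p,8,335,170),z); S=lambda p,z:at(s,*un(p,5,345,225),z)
D=np.array([519.3,-385.5])
def ang(p): d=p[:2]-D; return np.round([np.hypot(*d),np.arctan2(d[1],d[0])-.143],2)
print("dots",*[ang(T(p,26.5)) for p in((500,183),(535,158),(578,150),(625,162))], ang(S((485,327),26.5)),ang(S((624,382),26.5)))
print("ptr top",ang(T((580,185),67)),ang(T((602,222),67)),ang(S((563,301),67)),ang(S((566,338),67)))
a=T((580,185),67)-T((602,222),67);b=S((563,301),67)-S((566,338),67)
print(np.arctan2(a[1],a[0])-.143,np.arctan2(b[1],b[0])-.143)
```

```text
dots [32.23  0.72] [32.52  0.22] [33.8  -0.26] [36.11 -0.76] [31.83  0.63] [40.11 -0.85]
ptr top [14.91  0.22] [ 2.28 -1.32] [17.32  0.04] [ 4.46 -0.96]
0.3754645861376026 0.2868144129287271
```

```bash
python3 -m jog '[[0,0,0,0,0,0.15,100],[0,0,0,0,0,0.15,100],[0,0,0,0,0,0.15,100],[0,0,0,0,0,0.15,100],[0,0,0,0,0,0.15,100],[0,0,0,0,0,0.15,100],[-3,0,0,0,0,0,100],[-4.5,0,0,0,0,0,100]]' && python3 -m jog '[[-4.5,0,0,0,0,0,100],[-4.5,0,0,0,0,0,100],[-4.5,0,0,0,0,0,100],[-4.5,0,0,0,0,0,100],[-4.5,0,0,0,0,0,100],[-4.5,0,0,0,0,0,100],[-4.5,0,0,0,0,0,100],[-4.5,0,0,0,0,0,100]]'
```

```text
clock: 1.15
eef_pos: [180.7, 458.9, 204.9]
eef_rot: [-3.141, 0.0, 1.962]
wrist_force: [1.3, 0.4, 0.3]
finger_gap: 94.1
clock: 1.95
eef_pos: [318.1, 124.4, 205.8]
eef_rot: [3.141, 0.0, 1.961]
wrist_force: [1.5, 1.0, 0.5]
finger_gap: 94.3
```

```bash
python3 -m jog '[[-4.5,0,0,0,0,0,100],[-4.5,0,0,0,0,0,100],[-4.5,0,0,0,0,0,100],[-4.5,0,0,0,0,0,100],[-4.5,0,0,0,0,0,100],[-4.5,0,0,0,0,0,100],[-4.5,0,0,0,0,0,100],[-4.5,0,0,0,0,0,100]]' && python3 -m jog '[[-4.5,0,0,0,0,0,100],[-4.5,0,0,0,0,0,100],[-4.5,0,0,0,0,0,100],[-4.5,-0.8,0,0,0,0,100],[-1,0,0,0,0,0,100],[0,0,0,0,0,0,100],[0,0,0,0,0,0,100]]'
python3 - <<'E'
from h import *
import cv2
p,r=pose(); print(p,r.as_euler("xyz"))
c=vision.camera("wrist"); im=c["color"]; cv2.imwrite("pics/w1.png",im)
E
```

```text
clock: 2.75
eef_pos: [455.0, -208.8, 205.5]
eef_rot: [3.141, 0.0, 1.96]
wrist_force: [0.6, 0.8, 0.9]
finger_gap: 94.2
clock: 3.45
eef_pos: [519.4, -384.7, 205.3]
eef_rot: [-3.142, -0.001, 1.961]
wrist_force: [0.5, -0.0, -0.5]
finger_gap: 93.8
[ 519.43817867 -384.66686849  205.32754262] [-3.14151378e+00 -5.44586969e-04  1.96116504e+00]
```

View pics/w1.png

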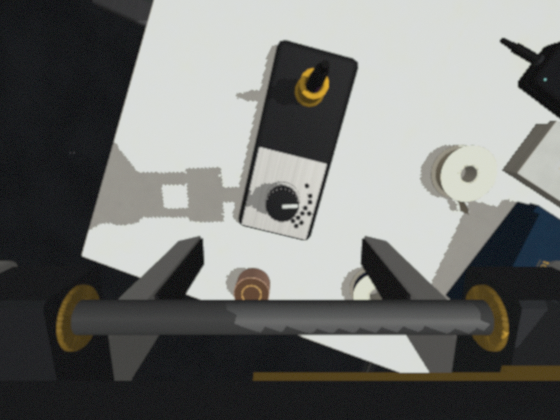

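The wrist view shows the dial at about (283,203) with its pointer to the right, towards the two-dot mark, and the socket mouth near (313,88). There is also a brown cup at (252,283).

```bash
cat >> h.py <<'E'
def wcam():
    p,r=pose(); c=vision.camera("wrist"); W=np.eye(4); W[:3,:3]=r.as_matrix(); W[:3,3]=p
    c["cam_to_world"]=W@c["tool_from_camera"]; return c
E
python3 - <<'E'
from h import *
import cv2
c=wcam(); im=c["color"]; cv2.imwrite("pics/w2.png",cv2.resize(im[30:245,230:370],None,fx=2.7,fy=2.7,interpolation=cv2.INTER_CUBIC)); 
a=im[170:245,230:330]; cv2.imwrite("pics/w2d.png",cv2.resize(a,None,fx=7,fy=7,interpolation=cv2.INTER_CUBIC))
a=im[40:125,270:360]; cv2.imwrite("pics/w2s.png",cv2.resize(a,None,fx=7,fy=7,interpolation=cv2.INTER_CUBIC))
E
```

```text
(no output)
```

View pics/w2d.png

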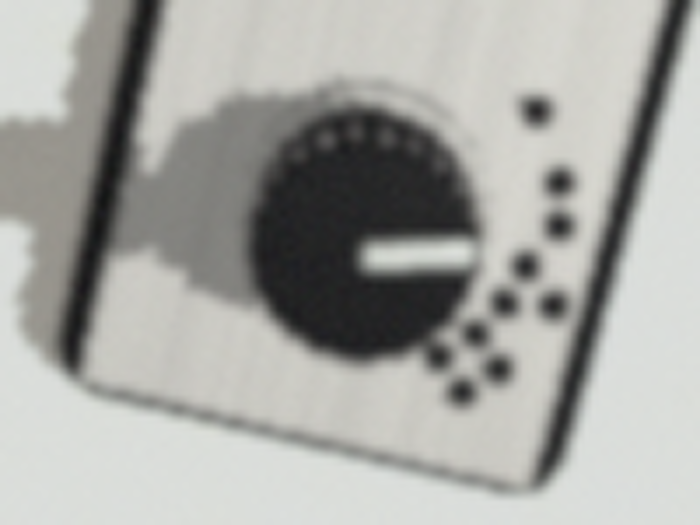

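View pics/w2s.png

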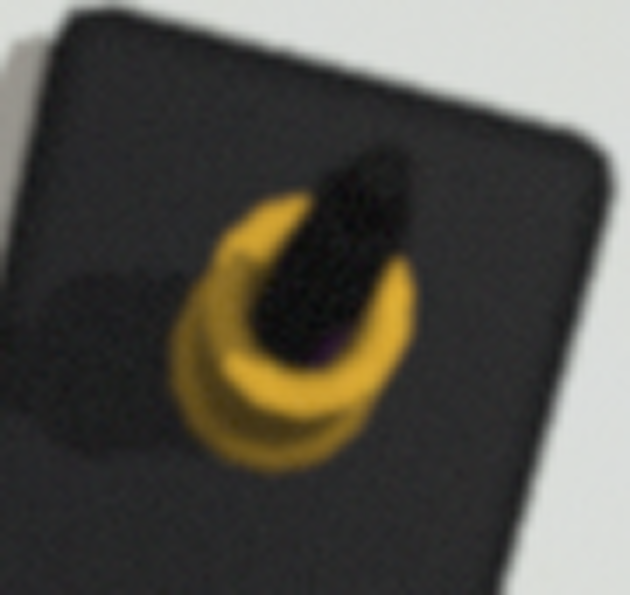

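Run:
```python
from h import *
np.set_printoptions(precision=1,suppress=True)
c=wcam()
f=lambda p,z:at(c,*un(p,7,230,170),z); g=lambda p,z:at(c,*un(p,7,270,40),z)
D=f((366,248),67);S=g((316,305),78); print("dial",D,"sock",S,S-D,"pen end",g((380,180),156))
d=f((478,251),67)-f((362,258),67);w=np.arctan2(d[1],d[0])
v=(S-D)[:2];yaw=np.arctan2(v[1],v[0])-np.pi/2;print("dist",np.hypot(*v),"dock yaw",yaw,"pointer rel",w-yaw)
```

```text
dial [ 520.  -385.5   67. ] sock [ 503.7 -267.5   78. ] [-16.3 117.9  11. ] pen end [ 502.4 -269.2  156. ]
dist 119.04384329547065 dock yaw 0.13718808035494212 pointer rel 0.3145167701282161
```

```bash
python3 -m jog '[[-0.1,0,3,0,0,0,100],[0,0,4,0,0,0,100],[0,0,4,0,0,0,100],[0,0,3,0,0,0,100],[0,0,2,0,0,0,100],[0,0,0.9,0,0,0,100],[0,0,0,0,0,0,60],[0,0,0,0,0,0,50]]' 25 && python3 -m jog '[[0,0,0,0,0,0,20],[0,0,0,0,0,0,20],[0,0,0,0,0,0,20],[0,0,0,0,0,0,20],[0,0,0,0,0,0,20]]' 25
```

```text
clock: 4.4
eef_pos: [520.4, -386.7, 37.9]
eef_rot: [3.141, 0.002, 1.961]
wrist_force: [-0.5, -0.4, 0.2]
finger_gap: 81.1
clock: 4.9
eef_pos: [519.9, -386.6, 36.6]
eef_rot: [3.142, 0.0, 1.961]
wrist_force: [-0.3, 0.6, 0.5]
finger_gap: 41.2
```

```bash
python3 -m jog '[[0,0,0,0,0,0,20],[0,0,0,0,0,0,20],[0,0,0,0,0,0,20],[0,0,0,0,0,0,20]]' 25
python3 - <<'E'
from h import *
import cv2
print(monitor.read_state()["moment"])
im=wcam()["color"]; cv2.imwrite("pics/w3.png",im)
E
```

```text
clock: 5.3
eef_pos: [519.9, -386.6, 36.4]
eef_rot: [-3.142, -0.0, 1.961]
wrist_force: [-0.5, 0.1, 1.1]
finger_gap: 33.7
[-0.02730279  0.05815979  0.06070597]
```

View pics/w3.png

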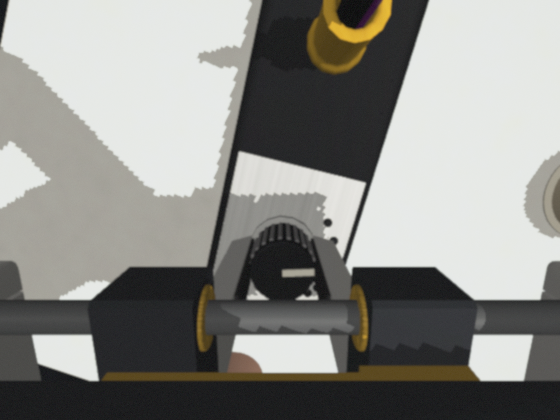

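The dial sits centred between the fingers at about (283,268) with a gap of 33.7 mm, so I'll turn it 0.5 rad clockwise.

```bash
python3 -m jog '[[0,0,0,0,0,0.1,20],[0,0,0,0,0,0.1,20],[0,0,0,0,0,0.1,20],[0,0,0,0,0,0.1,20],[0,0,0,0,0,0.1,20],[0,0,0,0,0,0,20],[0,0,0,0,0,0,20]]' 25
python3 - <<'E'
from h import *
import cv2
print(monitor.read_state()["moment"])
c=wcam();im=c["color"]; cv2.imwrite("pics/w4.png",im); cv2.imwrite("pics/w4.png",cv2.resize(im[130:320,180:380],None,fx=3,fy=3))
E
```

```text
clock: 6.05
eef_pos: [520.0, -386.5, 36.4]
eef_rot: [3.141, -0.0, 1.464]
wrist_force: [1.8, -0.0, -1.0]
finger_gap: 33.5
[-0.13454424 -0.40183447 -0.22988139]
```

View pics/w4.png

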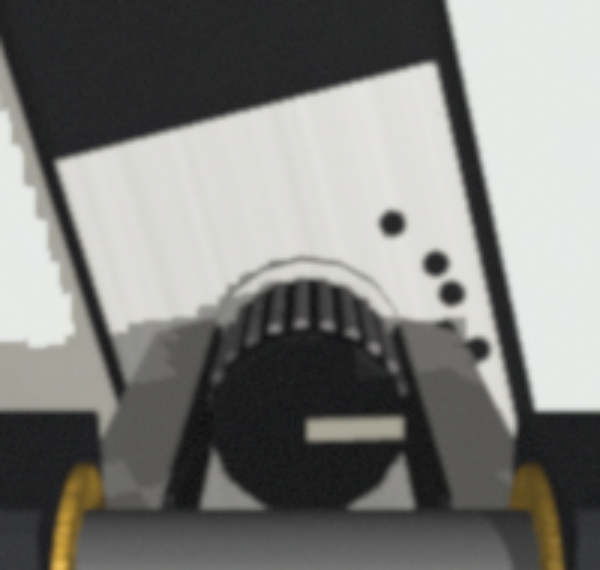

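The pointer moved with the gripper. I'll release, lift and check it.

```bash
python3 -m jog '[[0,0,0,0,0,0,50],[0,0,0,0,0,0,60],[0,0,0,0,0,0,60],[0,0,0,0,0,0,60],[0,0,-3,0,0,0,60],[0,0,-5,0,0,0,60],[0,0,-5,0,0,0,60],[0,0,-3.9,0,0,0,60]]' && python3 -m jog '[[0,0,0,0,0,0,60]]'
python3 - <<'E'
from h import *
import cv2
c=wcam();im=c["color"]; print(pose()[0]);cv2.imwrite("pics/w5.png",im); cv2.imwrite("pics/w5.png",cv2.resize(im[30:250,200:380],None,fx=2.7,fy=2.7)); a=im[170:245,230:330]; cv2.imwrite("pics/w5d.png",cv2.resize(a,None,fx=7,fy=7,interpolation=cv2.INTER_CUBIC))
E
```

```text
clock: 6.9
eef_pos: [520.0, -386.6, 208.8]
eef_rot: [3.14, 0.001, 1.461]
wrist_force: [0.2, -0.1, 0.7]
finger_gap: 56.6
clock: 7.0
eef_pos: [521.2, -387.7, 212.0]
eef_rot: [3.134, 0.005, 1.461]
wrist_force: [-0.3, -0.2, -0.2]
finger_gap: 56.5
[ 520.50317382 -387.09049679  208.3116601 ]
```

View pics/w5.png

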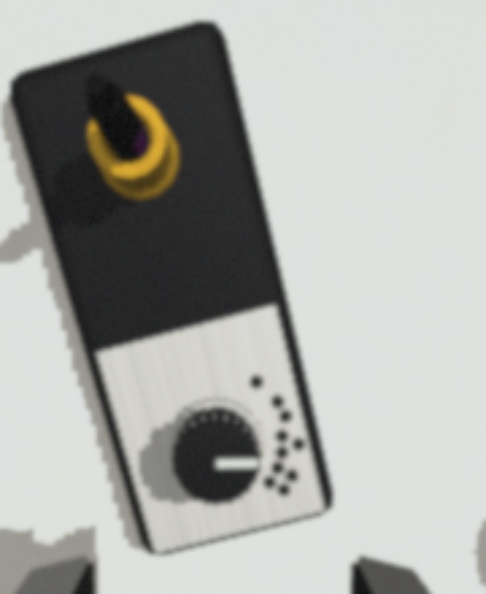

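View pics/w5d.png

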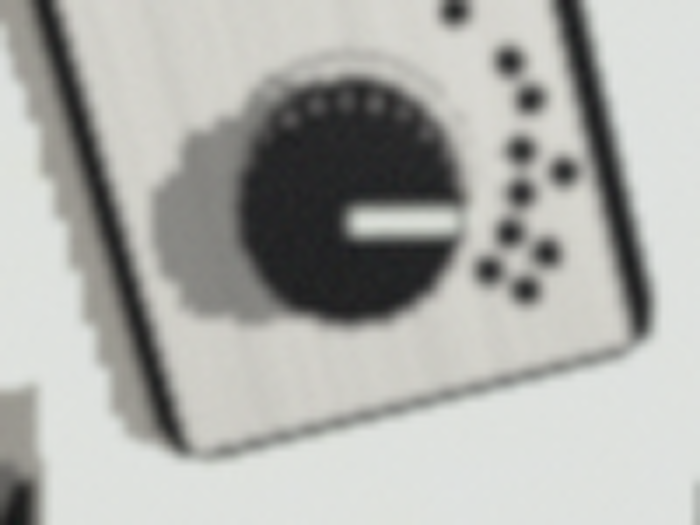

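Pointer is horizontal in the view, parallel to the jaw axis, so about -0.25 rad in the dock frame: three dots. Next, the lean of the pen.

Run:
```python
from h import *
import cv2
c=wcam();im=c["color"]; print(pose()[0]);a=im[45:120,215:285]; cv2.imwrite("pics/w6.png",cv2.resize(a,None,fx=8,fy=8,interpolation=cv2.INTER_CUBIC))
for z in (78,110,139,156): print(z,[(np.array(proj(c,(503.5,-268,z)))-[215,45]+.5)*8-.5])
```

```text
[ 519.89417224 -386.62161017  205.82670592]
78 [array([271.61098399, 286.50755946])]
110 [array([240.66783227, 231.87948197])]
139 [array([205.36590828, 169.55628176])]
156 [array([180.31751784, 125.33501346])]
```

View pics/w6.png

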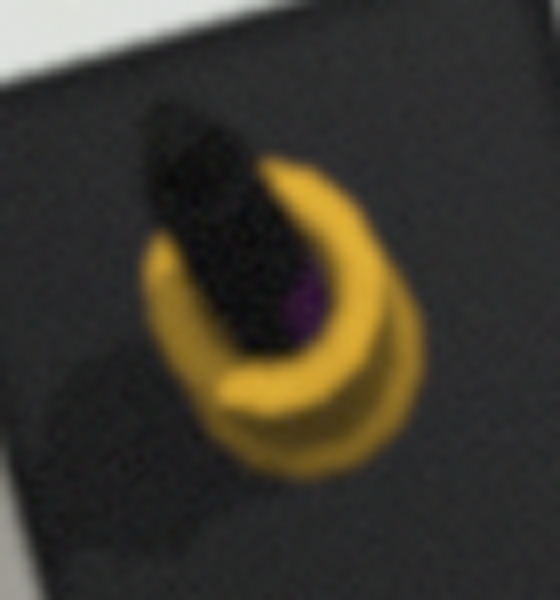

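```bash
python3 -m jog '[[4,-1,0,0,0,0,60],[4,-1,0,0,0,0,60],[3.6,-1,0,0,0,0,60],[0,0,0,0,0,0,60],[0,0,0,0,0,0,60]]'
python3 - <<'E'
from h import *
import cv2
print(monitor.read_state()["joints"])
c=wcam();im=c["color"]; print(pose()[0]);cv2.imwrite("pics/w7.png",im)
for z in (78,110,139,156): print(z,proj(c,(503,-267.7,z)))
E
```

```text
clock: 7.6
eef_pos: [502.6, -267.5, 204.4]
eef_rot: [-3.14, -0.001, 1.462]
wrist_force: [-0.1, 0.2, -0.6]
finger_gap: 56.5
[-5.53377664e-01  3.44844718e-01  1.46421104e+00 -1.78421061e-04
  1.33413569e+00 -4.44449369e-01]
[ 502.62556426 -268.23595115  204.49041889]
78 (np.float64(282.71821299255635), np.float64(206.77704247122088))
110 (np.float64(282.7624290302749), np.float64(214.41433020357874))
139 (np.float64(282.8119221490291), np.float64(222.96311042454133))
156 (np.float64(282.84644076737703), np.float64(228.92539546972057))
```

View pics/w7.png

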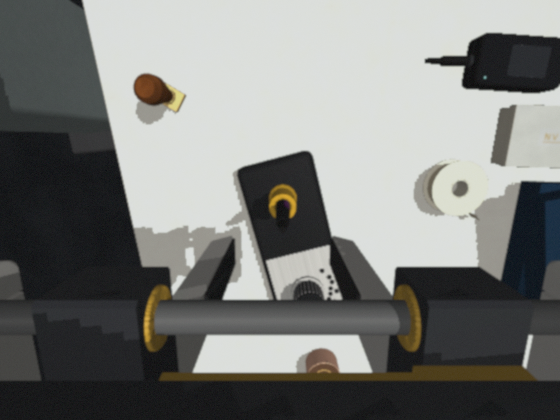

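The pen (rear near (282,222), mouth (283,203)) is within 1–2 mm of the prediction. I'll descend and grip.

```bash
python3 -m jog '[[0.1,0,3,0,0,0,60],[0,0,3,0,0,0,60],[0,0,3,0,0,0,60],[0,0,1.6,0,0,0,60],[0,0,1,0,0,0,60],[0,0,0,0,0,0,30],[0,0,0,0,0,0,5],[0,0,0,0,0,0,0]]' 20 && python3 -m jog '[[0,0,0,0,0,0,0],[0,0,0,0,0,0,0],[0,0,0,0,0,0,0],[0,0,0,0,0,0,0],[0,0,0,0,0,0,0],[0,0,0,0,0,0,0],[0,0,0,0,0,0,0],[0,0,0,0,0,0,0]]' 20
python3 - <<'E'
from h import *
import cv2
print(monitor.read_state()["joints"])
c=wcam();im=c["color"]; print(pose()[0]);cv2.imwrite("pics/w8.png",im)
s=vision.camera("scene")["color"][190:345,325:500]; cv2.imwrite("pics/s8.png",cv2.resize(s,None,fx=3.5,fy=3.5))
E
```

```text
clock: 8.45
eef_pos: [503.3, -267.4, 90.4]
eef_rot: [3.14, 0.001, 1.461]
wrist_force: [0.3, -0.5, -0.2]
finger_gap: 36.0
clock: 9.25
eef_pos: [503.1, -267.0, 89.7]
eef_rot: [3.141, 0.0, 1.461]
wrist_force: [-0.9, 0.3, 5.0]
finger_gap: 12.7
[-5.52307490e-01  4.61175591e-01  1.58378364e+00 -7.72242151e-06
  1.09613159e+00 -4.42314234e-01]
[ 503.05805727 -267.04081141   89.73386712]
```

View pics/w8.png

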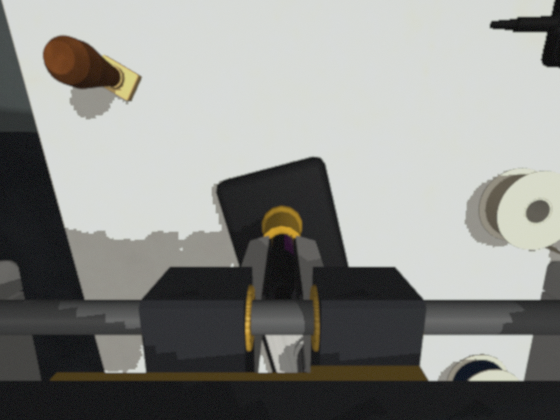

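View pics/s8.png

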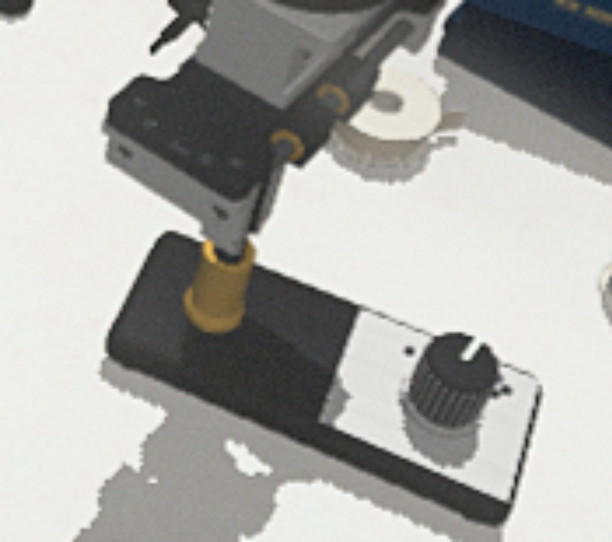

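Grip holds at 12.7 mm. I'll lift straight up, gently at first.

```bash
python3 -m jog '[[0,0,-0.5,0,0,0,0],[0,0,-1,0,0,0,0],[0,0,-1,0,0,0,0],[0,0,-1.5,0,0,0,0],[0,0,-2,0,0,0,0],[0,0,-2,0,0,0,0],[0,0,-2,0,0,0,0],[0,0,-2,0,0,0,0]]' 20 && python3 -m jog '[[0,0,-2,0,0,0,0],[0,0,-2,0,0,0,0],[0,0,-2,0,0,0,0],[0,0,0,0,0,0,0],[0,0,0,0,0,0,0]]' 20
python3 - <<'E'
from h import *
import cv2
print(monitor.read_state()["joints"])
print(pose()[0])
s=vision.camera("scene");im=s["color"]; cv2.imwrite("pics/s9.png",im[100:345,260:500].repeat(2,0).repeat(2,1))
p,r=pose(); print([proj(s,p+r.apply([0,0,k])) for k in(0,85)])
E
```

```text
clock: 10.15
eef_pos: [502.8, -266.9, 211.2]
eef_rot: [3.141, 0.0, 1.461]
wrist_force: [0.2, 0.4, -0.8]
finger_gap: 13.2
clock: 10.65
eef_pos: [502.8, -266.9, 269.2]
eef_rot: [3.141, 0.0, 1.461]
wrist_force: [-0.1, -0.2, -1.3]
finger_gap: 12.8
[-5.52337710e-01  3.03968724e-01  1.36841874e+00  1.59016646e-05
  1.46902766e+00 -4.42323936e-01]
[ 502.79500927 -266.88769754  269.24503844]
[(np.float64(411.45708565404067), np.float64(181.076996782659)), (np.float64(400.09223563014234), np.float64(220.86772671397117))]
```

View pics/s9.png

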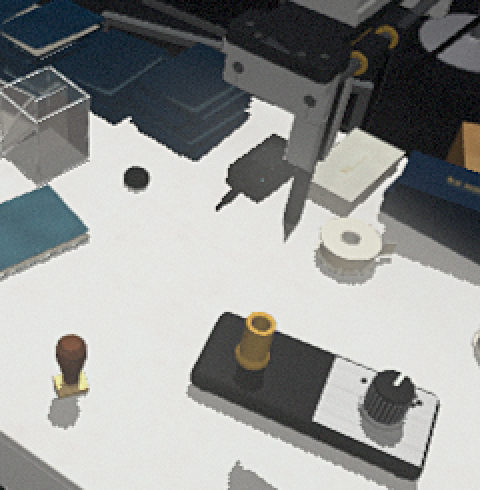

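Run:
```python
import numpy as np
np.set_printoptions(precision=1,suppress=True)
P=[(152.3,528.2,204.9,.30047,1.52159),(502.6,-267.8,204.5,.344845,1.464211),(503.05,-267,89.73,.461176,1.583784),(502.8,-266.9,269.2,.303969,1.368419)]
A=[];B=[]
for x,y,z,a,b in P:
    rho=np.sqrt(x*x+y*y-36.6**2); t=a+b
    A.append([1,np.sin(a),np.sin(t),np.cos(t),0]);B.append(rho)
    A.append([0,np.cos(a),np.cos(t),-np.sin(t),1]);B.append(z)
s=np.linalg.lstsq(np.array(A),np.array(B),rcond=None);print(s[0],s[3],np.array(A)@s[0]-B)
```

```text
[ -1.1 429.8 447.1  43.  -52.7] [3.5 2.8 0.2 0.2 0. ] [-0.   0.1  0.2 -0.1 -0.1  0.  -0.1  0. ]
```

The pen is clear of the socket, tip near (404,220) in the scene view and predicted within 4 px, and the pointer is still on three dots. I'll carry it towards the cover at height, then lean it about the jaw axis.

```bash
python3 -m jog '[[1.9,-0.2,0,0,0,0,0],[3,-0.2,0,0,0,0,0],[3.2,-0.2,0,0,0,0,0],[3.3,-0.3,0,0,0,0,0],[3.3,-0.3,0,0,0,0,0],[3.3,-0.2,0,0,0,0,0],[3.2,-0.2,0,0,0,0,0],[1.9,-0.2,0,0,0,0,0]]' 28 && python3 -m jog '[[0,0,0,0,0.06,0,0],[0,0,0,0,0.1,0,0],[0,0,0,0,0.1,0,0],[0,0,0,0,0.1,0,0],[0,0,0,0,0,0,0]]' 28
python3 - <<'E'
from h import *
p,r=pose();print(monitor.read_state()["joints"],r.as_matrix()[:,2])
E
```

```text
clock: 11.5
eef_pos: [509.7, -32.5, 268.7]
eef_rot: [-3.14, -0.0, 1.462]
wrist_force: [0.1, -0.5, -0.2]
finger_gap: 12.5
clock: 12.0
eef_pos: [509.6, -35.7, 268.0]
eef_rot: [-3.138, -0.362, 1.458]
wrist_force: [0.3, 0.1, -0.5]
finger_gap: 12.9
[-0.32762397  0.19269976  1.54911951  0.35426561  1.4889332  -0.26009708] [ 0.03692448  0.35261349 -0.93504027]
```

```bash
python3 -m jog '[[0,0,0,0,0.1,0,0],[0,0,0,0,0.1,0,0],[0,0,0,0,0.1,0,0],[0,0,0,0,0.08,0,0],[0,0,0,0,0.045,0,0],[0,0,0,0,0,0,0],[0,0,0,0,0,0,0]]' 28
python3 - <<'E'
from h import *
import cv2
p,r=pose();print(monitor.read_state()["joints"],r.as_matrix())
c=wcam();cv2.imwrite("pics/w10.png",c["color"])
s=vision.camera("scene");cv2.imwrite("pics/s10.png",s["color"]);t=vision.camera("top");cv2.imwrite("pics/t10.png",t["color"])
print([[np.round(proj(k,p+r.apply([0,0,q]))) for q in(0,85)] for k in (s,t,c)])
E
```

```text
clock: 12.7
eef_pos: [510.2, -34.7, 269.2]
eef_rot: [-3.14, -0.782, 1.46]
wrist_force: [0.2, 0.5, -0.2]
finger_gap: 12.5
[-0.49768197  0.28714027  1.57299755  0.71145542  1.62509339 -0.47633329] [[ 0.07819023  0.99404264  0.07593099]
 [ 0.70505265 -0.10898464  0.70073041]
 [ 0.70483122 -0.00125493 -0.70937393]]
[[array([288., 125.]), array([265., 140.])], [array([285., 186.]), array([261., 188.])], [array([282., 250.]), array([282., 216.])]]
```

View pics/w10.png

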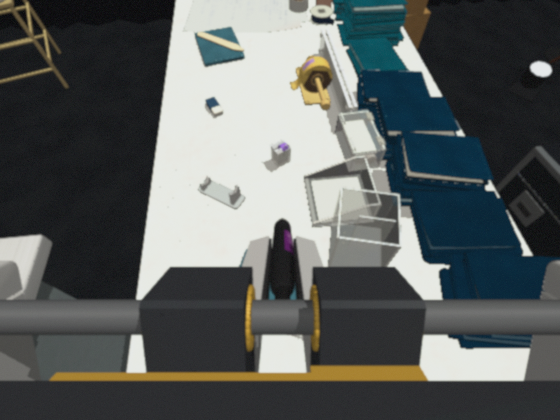

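View pics/s10.png

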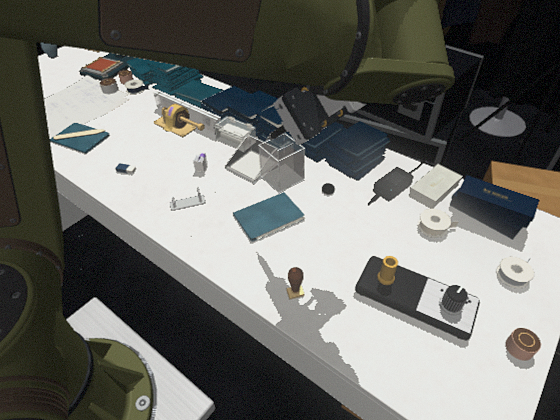

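View pics/t10.png

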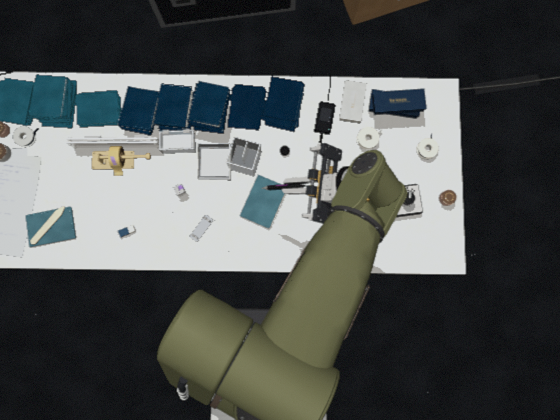

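The wrist view shows the pen running to about (283,218), tip down at roughly 45°. In the top view its tip is near (263,188) over the cover. Now lower it to about 30 mm above the cover.

```bash
python3 -m jog '[[-1,0,1,0,0,0,0],[-1.6,-0.1,1.6,0,0,0,0],[-2,-0.1,2,0,0,0,0],[-2,-0.1,2,0,0,0,0],[-1.5,-0.1,1.5,0,0,0,0],[-1,-0.1,1,0,0,0,0],[-0.5,0,0.5,0,0,0,0],[0,0,0,0,0,0,0]]' 28
python3 - <<'E'
from h import *
import cv2
p,r=pose();print(p, p+r.apply([0,0,85]))
s=vision.camera("scene");t=vision.camera("top")
cv2.imwrite("pics/s11.png",cv2.resize(s["color"][130:280,180:340],None,fx=4,fy=4,interpolation=cv2.INTER_CUBIC));cv2.imwrite("pics/t11.png",cv2.resize(t["color"][160:240,225:335],None,fx=7,fy=7,interpolation=cv2.INTER_CUBIC))
for q in(0,85):
    a=np.array(proj(s,p+r.apply([0,0,q])));b=np.array(proj(t,p+r.apply([0,0,q]))); print((a-[180,130])*4,(b-[225,160])*7)
a=np.array(proj(s,(511.5,25,13)));b=np.array(proj(t,(511.5,25,13)));print("cov",(a-[180,130])*4,(b-[225,160])*7)
E
```

```text
clock: 13.65
eef_pos: [505.3, -34.8, 133.2]
eef_rot: [-3.14, -0.785, 1.46]
wrist_force: [-0.2, -0.3, -0.4]
finger_gap: 13.1
[505.26566442 -34.78091907 133.1754392 ] [511.8069757   24.95149413  73.05680599]
[425.70685279 221.2314201 ] [414.43643937 259.8757491 ]
[344.48827773 253.63341893] [263.64448192 264.82272514]
cov [348.50167646 332.42522956] [268.27269265 287.72684645]
```

View pics/s11.png

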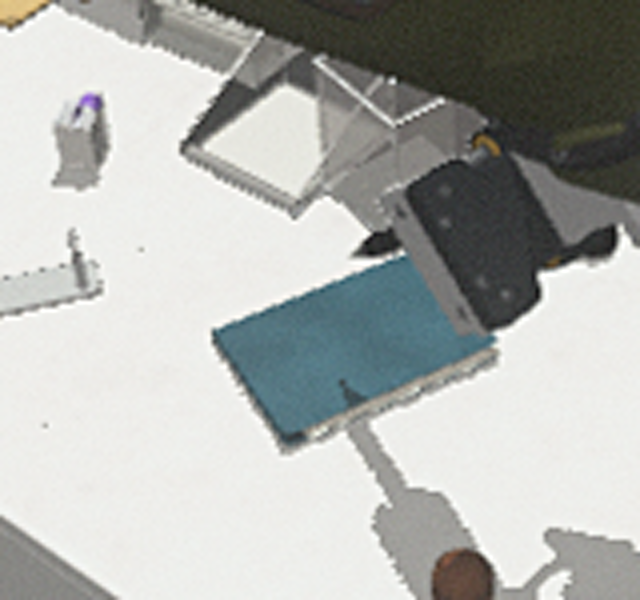

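View pics/t11.png

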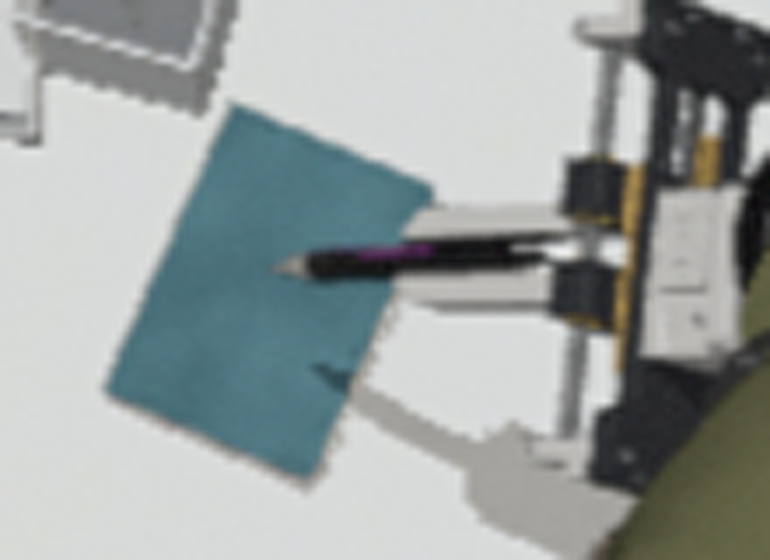

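Run:
```python
from h import *
s=vision.camera("scene");t=vision.camera("top")
def tri(a,b):
    A=[];B=[]
    for o,d in(a,b):
        d=d/np.linalg.norm(d);P=np.eye(3)-np.outer(d,d);A.append(P);B.append(P@o)
    x,r,_,_=np.linalg.lstsq(np.vstack(A),np.hstack(B),rcond=None);return x,r
print(tri(ray(s,*un((355,254),4,180,130)),ray(t,*un((273,268),7,225,160))))
p,r=pose();print(p,r.as_matrix()[:,2])
print("cover scene",*[np.round(at(s,*un(q,4,180,130),13),1) for q in((213,332),(285,440),(494,341))], at(s,*un((353.5,336.5),4,180,130),13))
c=[at(t,*un(q,7,225,160),13) for q in((234,103),(434,186),(313,482),(107,388))];print(np.mean(c,0))
```

```text
(array([512.59448759,  21.2804616 ,  75.00019302]), array([4.77774491]))
[505.76457299 -35.06134098 134.48964047] [ 0.07857327  0.70201469 -0.70781468]
cover scene [466.4  87.3  13. ] [430.7   3.2  13. ] [555.4 -42.4  13. ] [511.12403556  22.1754817   13.        ]
[512.31180334  24.6293633   13.        ]
```

The tip triangulates to about (512, 21, 75), with the cover middle at about (512, 24, 13). Final move: +3 mm in y, −32 mm in z.

```bash
python3 -m jog '[[-0.6,0,0.8,0,0,0,0],[-0.7,0,0.8,0,0,0,0],[-0.5,0,0.6,0,0,0,0],[-0.2,0,0.3,0,0,0,0],[0,0,0,0,0,0,0],[0,0,0,0,0,0,0],[0,0,0,0,0,0,0],[0,0,0,0,0,0,0]]' 28
python3 - <<'E'
from h import *
import cv2
p,r=pose();print(p, p+r.apply([0,0,82]),monitor.read_state()["qd"])
s=vision.camera("scene");t=vision.camera("top")
cv2.imwrite("pics/s12.png",cv2.resize(s["color"][130:330,180:480],None,fx=2.6,fy=2.6,interpolation=cv2.INTER_CUBIC));cv2.imwrite("pics/t12.png",cv2.resize(t["color"][160:240,225:335],None,fx=7,fy=7,interpolation=cv2.INTER_CUBIC))
E
```

```text
clock: 14.65
eef_pos: [505.9, -31.5, 102.1]
eef_rot: [3.141, -0.785, 1.461]
wrist_force: [0.3, -0.8, -0.0]
finger_gap: 12.8
[505.93121397 -31.47441698 102.13656755] [512.32719524  26.11887331  44.11842955] [-0.0009644   0.00121333  0.00037762 -0.00042528 -0.00059899 -0.0009922 ]
```

View pics/s12.png

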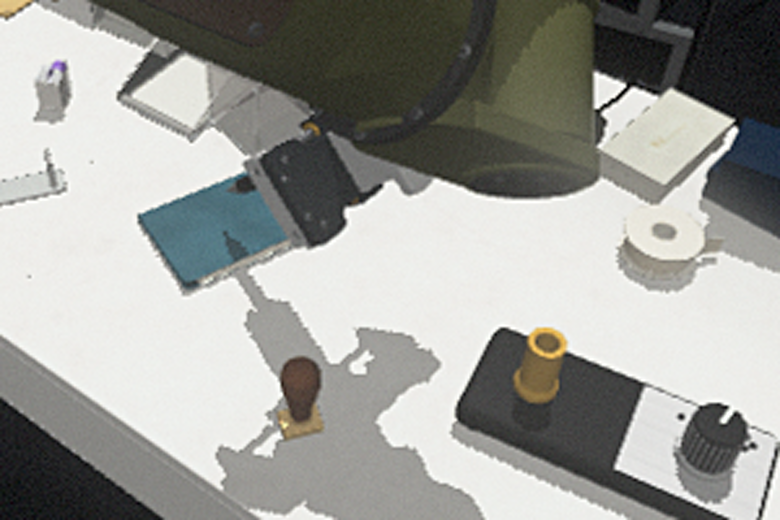

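View pics/t12.png

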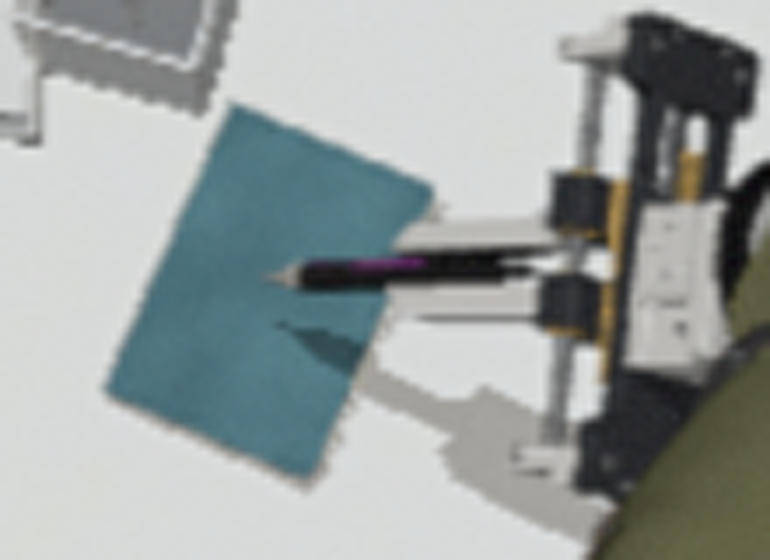

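The tip is at about (266,279) in the top crop, over the cover's middle, with its shadow clearly separated. The cover, stamp and dispenser have not moved, and the pointer is on three dots. Handing in.

```bash
python3 -c "
from cell import order,monitor
print(order.sign_off()); print(monitor.read_state()['finger_gap'])"
```

```text
the job is handed in; nothing more can be done
None
the job is handed in; nothing more can be done
```

The job is handed in: the dial is on three dots, and the pen is held slanted over the middle of the cover. It took about 14.7 s of the 48 s allowed.

**Dial:** it started at two dots. I turned it 0.5 rad clockwise and released it. The pointer then read about -0.25 rad in the dock frame, which is the three-dot mark, and the later scene pictures show it unmoved.

**Pen:** I gripped it at 12.7 mm, drew it straight up out of the socket and leaned it over. The last measured gripper pose gives a tilt of 45° and a gap of 12.8 mm.

**Tip position:** pose and triangulation together put the tip at about (512, 25, 43) mm. That is roughly 30 mm above the cover and within about 3 mm of its middle, which I measured at about (512, 24).

**Disagreement in the checks:**
- At the hover above the final pose, the pictures put the tip about 4 mm short of where the gripper pose predicted. I corrected the final move for this.
- Triangulated, the pen's slant came out at about 43.6°, against 45° for the tool.

**Other checks:** the cover, stamp and film dispenser looked unmoved in the last pictures. The lens cap was not in that last view; it was last seen in place before I lowered the pen. The wrist force never read above about 5 N.

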